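Clear the hammer and slide the lock plate home in the gate jig

TASK

The short hammer has been left hanging by its head in the pocket of the raised gate jig: lift it out and hang it handle-down in the empty ring stand. Then slide the lock plate along the jig's deck, round the fixed stops and clamp and without lifting it off or tipping it, until it drops fully home in the pocket, and let go of it. Leave the magnet, chisel, tin and tube offcut where they are.

Things in the scene. Friction and masses are not known exactly. Their poses are not given: they have to be found in the camera images.
- pocket (a point): Centre of the floor of the pocket in the jig. Jig: fixed grey steel deck, 300 (its x) x 520 (its y) x 18 mm thick, on legs, its level top 115 mm above the bench. Pocket: rectangular recess mid-deck, 114 mm long (along this point's x) x 74 mm wide (y) and 6 mm deep with upright walls and a darker floor; in the middle of its floor (109 mm above the bench) is a round 36 mm through-hole. Axes: those of the jig, z up.
- plate_mid (a point): Centre of the loose lock plate: a bare steel plate 110 (x) x 70 (y) x 10 mm, with an upright lug in the middle of its top, 50 mm long (x) x 12 mm thick (y), standing 25 mm above the plate; 35 mm high in all, about 0.7 kg. The point is 17.5 mm above the underside. It starts flat on the deck at one end (+y or -y) of the jig. It fits the pocket 2 mm loose on every side, either way round, long side along the pocket's x; home, its underside is on the pocket's floor.
- hammer_head (a point): Centre of the head of the loose short hammer: dark steel head 85 long (x) x 28 wide (y) x 30 mm high (z); a round wooden handle, 24 mm in diameter, runs from the middle of the head's underside 100 mm down (-z). About 0.6 kg, most of it in the head. It starts upright, its head lying in the pocket and its handle hanging through the pocket's hole.
- stand_free_top (a point): Centre of the upper rim of the empty ring of a fixed stand on the bench: upright ring of 36 mm bore, 52 mm outside, 14 mm deep, its rim 115 mm above the bench, held by a post 50 mm to one side (+x of this point) that does not rise above the rim. Its foot plate under the ring is 8 mm thick. The hammer hangs in it with the underside of its head on this rim, turned any way.
- stand_used_top (a point): The same point of a second, identical fixed stand, whose ring is taken by the chisel.
- stop_a_mid (a point): Centre of a fixed dark steel stop block on the deck, on the +y side of the pocket: 28 x 28 mm, 30 mm high, axes along its sides; the point is 15 mm above the deck.
- stop_b_mid (a point): Centre of an identical fixed stop block on the -y side of the pocket.
- clamp_mid (a point): Centre of the fixed bar clamp on the deck, on the +x side of the pocket: 30 (x) x 60 (y) mm, 35 mm high; the point is 17.5 mm above the deck.
- magnet_mid (a point): Centre of the loose square welding magnet, a bystander flat on the deck at the other end from the lock plate: about 84 x 84 mm, 18 mm high, no lug.
- chisel_guard (a point): Centre of the hand guard (52 mm disc, 8 mm thick) of the loose cold chisel, a bystander hanging in the other stand's ring; its shank reaches 49 mm above this point.
- tin: Bystander: loose tin standing on the bench, 70 mm diameter, 100 mm high; origin at the centre of its underside.
- offcut: Bystander: loose piece of 40 mm square steel tube lying on the bench, 110 mm long (x); origin at the centre of its underside.
Things that resemble listed ones, but are neither listed nor needed, are in the scene too. Leave any red or yellow look-alike of the part that bears hammer_head alone.

How it is judged:
By the outcome, as a careful person would: the job done as asked, in the order asked, and still so for the second after the job is handed in, with the robot touching nothing.
It also fails if it takes over 66 s, if anything falls off the work surface, if the arm or the gripper's body presses on something with over 40 N, if the wrist force passes 120 N, or if a joint passes its speed limit or range.

ROBOT

A 6-joint arm with a two-finger parallel gripper is mounted at the origin on the work surface. World frame = base frame: x ahead of the robot, y to its left, z up, the work surface at z = 0. Lengths are in mm, angles in rad, forces in N, time in s.
With the tool pointing down it reaches from about 325 to 775 mm from the base axis. Payload 9.3 kg.
Tool frame: the origin (TCP) lies between the finger pads; the fingertips stand 11 mm ahead of it and the grasp point (between the pads) lies 8 mm behind it; z points along the fingers, y is the line along which they close (so a half turn about z gives the same grasp; the last joint's range is limited). The gripper opens to 85 mm and grips with 20 to 120 N. Pads are 22 mm wide; open, the fingers measure 114 mm over their backs; the gripper's body (76 mm by 85 mm) begins 54 mm behind the grasp point. The pads swing forward as they close: fully open they stand 13 mm farther back than shut.
Start: joints at [-1.337, 0.259, 0.021, 1.334, 0, 1.418], TCP at [207.468, -509.366, 208.779] pointing down, gripper open.
Joint ranges: [-3.04, 3.04], [-0.91, 1.82], [-1.04, 1.36], [-1.92, 1.95], [-1.52, 1.45], [-3.14, 3.14]. Speed limits (rad/s): [2.22, 2.22, 2.79, 3.14, 3.14, 3.14].

INTERFACE

Orientations are given as a unit quaternion [x, y, z, w].
In Python, from station import readout, eyes, bot gives the robot as it stands.
- The arm moves only by the tool servo_tool, never from a script. Its argument "moves" is a list of rows, each a list of 3 entries, a list of its own where there are three numbers: the shift along the world's x, y, z normalised to -1 to 1, where 1 is 4 cm, then the turn, a rotation vector about the world's x, y, z normalised to -1 to 1, where 1 is 6 degrees, then the gripper's target within -1 to 1 (shut at 1, half-way at 0, fully open at -1). A call has exactly 5 rows; each row shifts and turns the commanded pose from where the row before left it; what a row does not reach is not made up. A row lasts 1/10 s, in which the tool goes at most 50 mm and 8.59 degrees, less where a joint would pass 70% of its speed; a pose out of reach is approached as far as the arm can. A call with a number of a shift or a turn outside -1 to 1 is refused whole. A call with a gripper value outside its range is refused whole. The fingers move at their own pace and stop on an object; "grip_force" is the grip in N (left out, the last holds). Time passes only in rows, so rows that do not move let the fingers close, or fill a call up. It gives the time, the measured TCP pose, the force, the opening and the grip force at its end, in the units of the state.
- readout.get_state(): the state, without advancing time (a new reading comes with each control period).
- eyes.snapshot(name): name is "scene" or "side" or "wrist"; returns (picture, depth): 480x640x3 uint8, blue, green, red; 480x640 float32, mm along the optical axis (not along the pixel's ray), 0 where there is no reading.
- eyes.camera_model(name): a dict with "K" (3x3 intrinsics, pixels), "dist" ([k1, k2, p1, p2, k3] as OpenCV has them; the pictures are not rectified), "view" (4x4, takes a point from world to camera coordinates); the wrist camera has in their place "mount" (4x4, takes a point from camera to tool coordinates, whose origin is the TCP and whose axes are the flange's). Camera axes: x right, y down, z forward; pixel columns grow to the right and rows downward; lengths in mm; the calibration is good to about 2 mm. A picture is of the moment at which its call begins: read the wrist's pose just before it. camera_model takes no time and is no camera call.
- bot.close_job(): hands the job in; it is judged then, once.
The state is a dict: "time_s": time; "q": joint angles; "qd": joint speeds; "tau": joint torques, N m; "tool_pos": TCP position; "eef_rot": TCP orientation; "contact_force": force on the tool from outside, world axes, zero at the start; "ft_torque": the same for the moment, N m; "gripper_width": finger opening in mm; "grip_force": force on a finger pad.
Only numpy, scipy, OpenCV 4.12 (cv2) and the standard library are available. Lean on these libraries where they do the work, as an engineer would, in place of code of your own. Each camera call takes 0.05 s, during which the arm holds its last target. There are 200 camera calls.

## Working session

There is one attempt and no reset: what is moved stays moved. The work goes in short steps, Python scripts to look and compute and a tool call to move; the robot and the scene stay as the last step left them, time stands still between calls to the robot, and variables do not carry over. Pictures are saved under pics/ and viewed, at most 10 in all, crops included, and the job is handed in when it is done.

Besides the shell and the picture viewer there is one more tool, called after "Request:" by a JSON object that holds its "api" and its "payload", one argument or row to a line. servo_tool: Moves the arm, as the interface text tells. Scaled input: -1 to 1 covers 4 cm each way for a shift and 6 degrees each way for a turn. Its arguments: {"type":"object","properties":{"moves":{"type":"array","items":{"type":"array"}},"grip_force":{"type":"number"}},"required":["moves"]}

```bash
mkdir -p pics; ls
cat > h.py <<'E'
import numpy as np, cv2
from station import readout, eyes, bot
from scipy.spatial.transform import Rotation as R
def grab(name):
    s=readout.get_state(); p,d=eyes.snapshot(name); m=eyes.camera_model(name)
    if name=="wrist":
        T=np.eye(4);T[:3,:3]=R.from_quat(s["eef_rot"]).as_matrix();T[:3,3]=s["tool_pos"]
        C=T@np.array(m["mount"])
    else: C=np.linalg.inv(np.array(m["view"]))
    return p,d,np.array(m["K"]),np.array(m["dist"]),C
def rays(uv,K,D,C):
    n=cv2.undistortPoints(np.float32(uv).reshape(-1,1,2),K,D)[:,0]
    return np.c_[n,np.ones(len(n))]@C[:3,:3].T
def onplane(uv,z,K,D,C):
    r=rays(uv,K,D,C);o=C[:3,3]
    return o+r*((z-o[2])/r[:,2])[:,None]
def cloud(d,K,D,C):
    v,u=np.mgrid[0:480,0:640]
    r=rays(np.c_[u.ravel(),v.ravel()],K,D,C)
    return (C[:3,3]+r*d.reshape(-1,1)).reshape(480,640,3)
E
python3 - <<'E'
from h import *
for n in("scene","side"):
    p,d,K,D,C=grab(n);cv2.imwrite(f"pics/{n}.png",p);np.savez(f"{n}.npz",p=p,d=d,K=K,D=D,C=C);print(n,C[:3,3],C[:3,2],(d>0).mean())
print(readout.get_state())
E
```

```text
pics
scene [ 872.3267677  -412.09264462  828.14909815] [-0.34754304  0.45364158 -0.82062364] 0.9959212239583334
side [378.06739132 958.0405219  664.41510849] [ 0.17829777 -0.85048609 -0.49485687] 0.9960091145833333
{'time_s': 0.1, 'q': array([-1.33657494e+00,  2.59150296e-01,  2.08562289e-02,  1.33371893e+00,
        1.82025514e-05,  1.41820995e+00]), 'qd': array([ 0.00096912, -0.00106211,  0.00164134, -0.00082472,  0.00161062,
       -0.00033359]), 'tau': array([ 6.03560635e-03, -5.56690586e+01,  3.45074272e+01,  1.14035147e-02,
       -1.49026541e-04,  1.15744832e-06]), 'tool_pos': array([ 207.42210195, -509.09097118,  208.22613417]), 'eef_rot': array([ 9.81355513e-01,  1.92200384e-01, -1.57300608e-05, -6.08198018e-04]), 'contact_force': array([ 0.13643082, -0.24232643, -0.0438419 ]), 'ft_torque': array([0.05765565, 0.0492221 , 0.00975882]), 'grip_force': 0.0, 'gripper_width': 85.21181847071176}
```

View pics/scene.png

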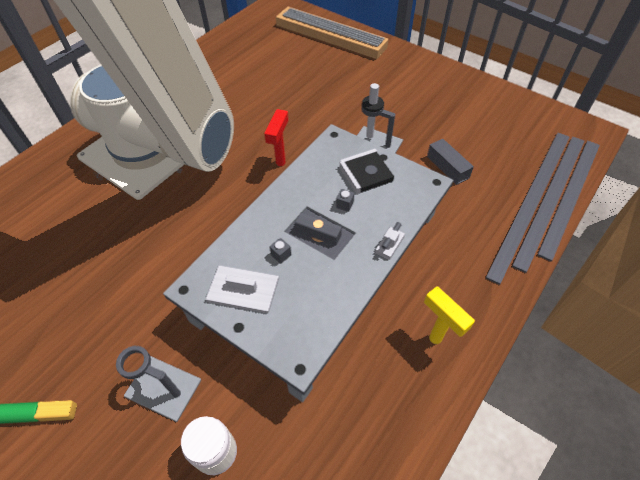

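View pics/side.png

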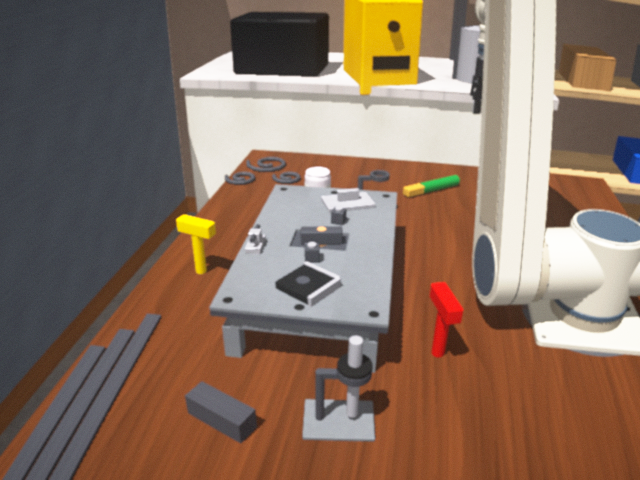

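The scene picture shows:
- the dark hammer head in the pocket at (318,230), with look-alikes red (278,125) and yellow (448,312), and the dark offcut (450,160). The dark head in the pocket matches the description.
- the plate at (242,288), stops at (345,198) and (280,248), the clamp at (390,240) and the magnet at (366,170).
- the empty ring at (134,362); the chisel stand's ring is at (375,105).

The side view agrees.

Run:
```python
from h import *
def rect(P):
    (c,(w,h),a)=cv2.minAreaRect(P.astype(np.float32));return np.round([*c,w,h,a],1)
for n in("scene","side"):
    f=np.load(n+".npz");X=cloud(f["d"],f["K"],f["D"],f["C"]);p=f["p"];Z=X[...,2]
    ok=f["d"]>0
    m=(ok&(abs(Z-115)<4)).astype(np.uint8)
    k,l,st,_=cv2.connectedComponentsWithStats(m);i=1+st[1:,4].argmax();m=l==i
    print(n,"deck",rect(X[m][:,:2]),"z",np.median(Z[m]))
    # things above the deck
    hull=cv2.convexHull(np.argwhere(m)[:,::-1].astype(np.int32));hm=np.zeros((480,640),np.uint8);cv2.fillConvexPoly(hm,hull,1)
    a=(ok&(hm>0)&(Z>119.5)).astype(np.uint8)
    k,l,st,ce=cv2.connectedComponentsWithStats(a)
    for i in range(1,k):
        if st[i,4]<40:continue
        Q=X[l==i];zt=np.percentile(Q[:,2],97);T=Q[Q[:,2]>zt-4]
        print(" px",ce[i].round(),"n",st[i,4],"zt",zt.round(1),"rect",rect(Q[:,:2]),"top",rect(T[:,:2]))
    # ring
    for name,(u,v) in dict(scene=dict(free=(134,362),used=(375,105),tin=(210,445)),side=dict(free=(376,176),used=(354,368),tin=(317,175)))[n].items():
        w=np.zeros((480,640),bool);w[max(0,v-35):v+35,max(0,u-35):u+35]=1
        for lo,hi in((85,108),(109,120),(120,135)):
            q=ok&w&(Z>lo)&(Z<hi)
            if q.sum()>15:
                Q=X[q];c,r=cv2.minEnclosingCircle(Q[:,:2].astype(np.float32));print(name,lo,q.sum(),np.round(c,1),round(r,1),"z",np.median(Q[:,2]).round(1),Q[:,:2].min(0).round(),Q[:,:2].max(0).round())
```

```text
scene deck [553.5  -3.7 302.2 523.1   2.2] z 114.02557340688918
 px [365. 170.] n 1460 zt 133.2 rect [542.4 168.3  85.3  87.6  60.9] top [541.5 168.4  84.9  86.   60.4]
 px [344. 199.] n 296 zt 149.1 rect [555.   74.6  28.5  29.5  13.5] top [554.3  74.9  18.5  27.5   5.6]
 px [318. 227.] n 785 zt 140.2 rect [551.7  -7.2  85.8  29.6  12.7] top [552.1  -6.7  84.4  28.   12.1]
 px [390. 241.] n 540 zt 150.3 rect [675.6  47.2  30.3  61.3   4.8] top [675.3  47.2  22.1  59.2   7.1]
 px [280. 250.] n 350 zt 149.4 rect [529.9 -88.9  28.9  29.7  81.5] top [530.4 -88.5  24.6  15.    4.3]
 px [242. 288.] n 2339 zt 149.4 rect [ 522.3 -182.9  110.1   72.3   25.2] top [ 522.4 -183.1   49.1   13.1   26.7]
free 85 292 [ 484.6 -376.2] 38.5 z 105.6 [ 447. -407.] [ 522. -357.]
free 109 487 [ 476.9 -379.5] 37.0 z 114.1 [ 441. -407.] [ 513. -357.]
used 85 168 [452.6 355.8] 39.6 z 103.2 [416. 332.] [491. 373.]
used 109 248 [438.1 303.9] 79.8 z 114.0 [413. 224.] [480. 384.]
used 120 207 [433.8 357.9] 26.6 z 122.2 [409. 332.] [459. 383.]
tin 85 1839 [ 635.1 -397.3] 34.9 z 99.3 [ 603. -432.] [ 669. -363.]
si
[... 290 characters left out ...]
267.] n 2550 zt 145.3 rect [542.3 102.2 253.2 109.5  89.1] top [559.2  37.  118.9  52.3  81.9]
free 85 122 [ 483.5 -370.7] 39.0 z 103.9 [ 445. -403.] [ 522. -354.]
free 109 717 [ 489.5 -275.5] 133.1 z 116.0 [ 414. -407.] [ 551. -145.]
free 120 398 [ 508.4 -186.7] 51.4 z 125.8 [ 460. -236.] [ 538. -139.]
used 85 328 [443.7 314. ] 74.3 z 104.9 [410. 241.] [488. 387.]
used 109 195 [446. 367.] 37.0 z 114.0 [410. 357.] [482. 387.]
used 120 600 [436.6 361.2] 27.6 z 123.0 [410. 337.] [461. 388.]
tin 85 321 [ 636.  -393.8] 37.7 z 99.5 [ 601. -432.] [ 669. -358.]
tin 109 1130 [ 604.1 -203.4] 108.7 z 115.8 [ 511. -265.] [ 698. -121.]
tin 120 321 [ 547.4 -168.7] 42.6 z 125.8 [ 511. -206.] [ 585. -128.]
```

Run:
```python
import cv2,numpy as np
p=cv2.imread("pics/scene.png");a=cv2.resize(p[160:320,190:430],None,fx=2.5,fy=2.5,interpolation=3)
b=cv2.resize(p[320:440,90:250],(400,300) ,interpolation=3);b2=np.zeros((400,200,3),np.uint8);b=cv2.resize(p[330:430,100:150],(200,400),interpolation=3)
cv2.imwrite("pics/crop1.png",np.hstack([a,b]))
```

```text
(no output)
```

View pics/crop1.png

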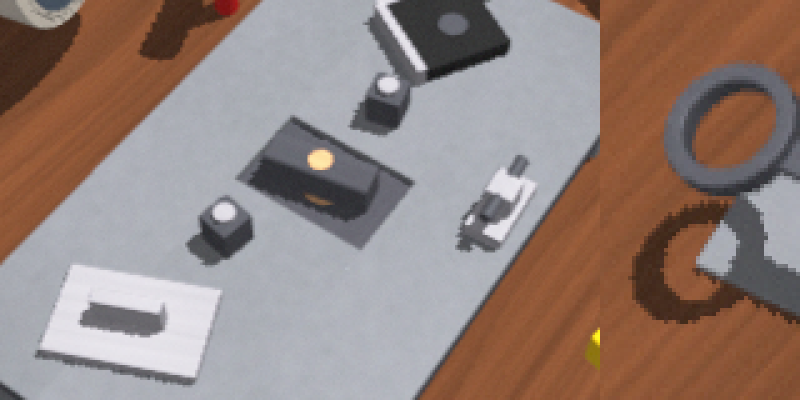

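The crop confirms the dark-headed hammer in the pocket (around (318,230)), with the light plate, both stops and the clamp clear around it. Its size (85×28) and height (~139) fit. I'm moving above it now.

Request:
{"api": "servo_tool", "payload": {
  "moves": [
    [[0.4,0.6,0.5],[0,0,-0.11],-1],
    [[0.575,0.84,0.1],[0,0,-0.11],-1],
    [[0.575,0.84,0.1],[0,0,-0.11],-1],
    [[0.575,0.84,0.1],[0,0,-0.11],-1],
    [[0.575,0.84,0.1],[0,0,-0.11],-1]
  ]
}}

```text
time_s: 0.6
tool_pos: [316.0, -349.5, 244.7]
eef_rot: [0.987, 0.163, -0.0, -0.0]
contact_force: [0.3, 0.0, 0.0]
gripper_width: 85.3
grip_force: 0.0
```

Request:
{"api": "servo_tool", "payload": {
  "moves": [
    [[0.575,0.84,0.1],[0,0,-0.11],-1],
    [[0.575,0.84,0.1],[0,0,-0.11],-1],
    [[0.575,0.84,0.1],[0,0,-0.11],-1],
    [[0.575,0.84,0.1],[0,0,-0.11],-1],
    [[0.575,0.84,0.1],[0,0,-0.11],-1]
  ]
}}

```text
time_s: 1.1
tool_pos: [431.0, -181.3, 264.8]
eef_rot: [0.991, 0.135, -0.0, -0.0]
contact_force: [0.7, -0.9, -0.8]
gripper_width: 85.2
grip_force: 0.0
```

Request:
{"api": "servo_tool", "payload": {
  "moves": [
    [[0.575,0.84,0],[0,0,-0.11],-1],
    [[0.575,0.84,0],[0,0,-0.11],-1],
    [[0.575,0.84,0],[0,0,-0.11],-1],
    [[0.575,0.84,0],[0,0,-0.11],-1],
    [[0.575,0.2,0],[0,0,-0.11],-1]
  ]
}}

```text
time_s: 1.6
tool_pos: [545.9, -37.3, 264.8]
eef_rot: [0.994, 0.108, -0.0, -0.0]
contact_force: [0.6, -0.4, -0.1]
gripper_width: 85.2
grip_force: 0.0
```

```bash
cat > near.py <<'E'
from h import *
import sys
s=readout.get_state();print("t",s["time_s"],"pos",s["tool_pos"].round(1),"yaw",np.degrees(2*np.arctan2(s["eef_rot"][1],s["eef_rot"][0])).round(1),"q",s["eef_rot"].round(3),"F",s["contact_force"].round(1),"w",round(s["gripper_width"],1))
p,d,K,D,C=grab("wrist");n=sys.argv[1];cv2.imwrite(f"pics/{n}.png",p);np.savez(f"{n}.npz",p=p,d=d,K=K,D=D,C=C)
X=cloud(d,K,D,C);Z=X[...,2];ok=d>0
def comps(lo,hi,nmin=100,lab=""):
    k,l,st,ce=cv2.connectedComponentsWithStats((ok&(Z>lo)&(Z<hi)).astype(np.uint8))
    for i in range(1,k):
        if st[i,4]<nmin:continue
        Q=X[l==i];(c,(w,h),a)=cv2.minAreaRect(Q[:,:2].astype(np.float32))
        print(lab,lo,hi,"px",ce[i].round(),st[i,4],"z",np.median(Q[:,2]).round(1),"rect",np.round([*c,w,h,a],1))
E
cat > n1.py <<'E'
from near import *
print("deck z",np.median(Z[ok&(abs(Z-115)<5)]))
comps(104,112.3,lab="floor");comps(130,141,lab="head");comps(141,153,lab="stops/lug");comps(112.5,118,2000,lab="deck")
E
python3 n1.py hover1
```

```text
t 1.6 pos [545.9 -37.3 264.8] yaw 12.4 q [ 0.994  0.108 -0.    -0.   ] F [ 0.6 -0.4 -0.1] w 85.2
deck z 114.99788550051068
floor 104 112.3 px [289. 188.] 6382 z 109.1 rect [555.9  -3.3 114.5  74.4   2.2]
floor 104 112.3 px [612. 327.] 689 z 107.1 rect [ 483.6 -371.8   31.6   77.7   81.4]
floor 104 112.3 px [624. 354.] 256 z 108.2 rect [ 463.9 -391.3   16.7   34.2   67.8]
floor 104 112.3 px [110. 368.] 132 z 108.1 rect [324.6 155.3   2.6  38.5  20.9]
head 130 141 px [250.  47.] 104 z 135.6 rect [667.6  45.9   7.2  21.6  27.9]
head 130 141 px [ 83. 171.] 9077 z 131.2 rect [543.7 170.5  84.8  85.8  60.3]
head 130 141 px [287. 203.] 3170 z 138.9 rect [553.7  -4.7  84.7  28.1  12.1]
head 130 141 px [206. 178.] 167 z 135.6 rect [564.6  71.4  37.1  18.4  55.4]
head 130 141 px [368. 239.] 151 z 135.9 rect [539.  -81.2  19.1  37.6  37.2]
head 130 141 px [463. 270.] 244 z 135.6 rect [ 523.1 -175.6   51.    10.8   12.3]
stops/lug 141 153 px [243.  28.] 2012 z 149.5 rect [677.3  49.3  22.4  60.5   7.2]
stops/lug 141 153 px [189. 183.] 1169 z 145.2 rect [556.7  77.   28.5  28.2  13.4]
stops/lug 141 153 px [373. 251.] 981 z 145.2 rect [531.3 -87.   28.3  28.6  82.6]
stops/lug 141 153 px [473. 281.] 865 z 149.8 rect [ 524.1 -180.3   51.1   12.7   25. ]
deck 112.5 118 px [290. 165.] 141134 z 115.0 rect [556.2  -3.1 301.6 522.    2.2]
```

View pics/hover1.png

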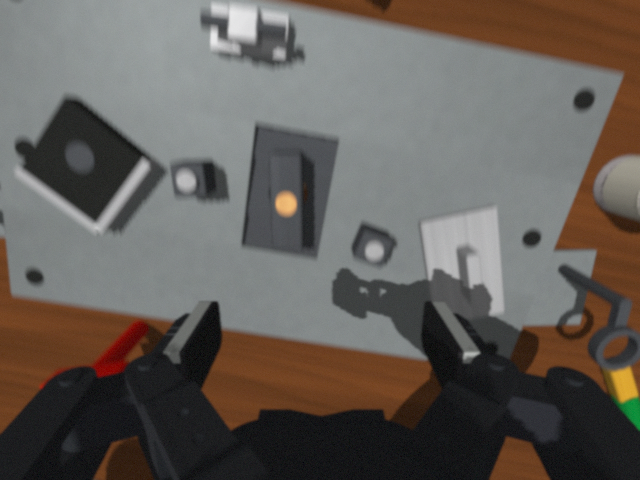

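The wrist view shows the hammer head at (287,203), within the pocket, and the plate's lug at (470,280). It also shows the stops at (189,183) and (373,251), and the ring at (612,345). The heights (139, 145, 150) check out, so I'm grasping the hammer.

Request:
{"api": "servo_tool", "payload": {
  "moves": [
    [[0.195,0.815,0],[0,0,0],-0.5],
    [[0,0,-0.8],[0,0,0],-0.5],
    [[0,0,-0.9],[0,0,0],-0.5],
    [[0,0,-0.9],[0,0,0],-0.5],
    [[0,0,-0.8],[0,0,0],-0.5]
  ],
  "grip_force": 70
}}

```text
time_s: 2.15
tool_pos: [552.6, -7.9, 126.8]
eef_rot: [0.994, 0.107, -0.001, -0.0]
contact_force: [0.5, -0.6, -0.6]
gripper_width: 63.9
grip_force: 0.0
```

Request:
{"api": "servo_tool", "payload": {
  "moves": [
    [[0,0,0],[0,0,0],1],
    [[0,0,0],[0,0,0],1],
    [[0,0,0],[0,0,0],1],
    [[0,0,0],[0,0,0],1],
    [[0,0,0],[0,0,0],1]
  ]
}}

```text
time_s: 2.65
tool_pos: [553.9, -8.1, 130.0]
eef_rot: [0.994, 0.107, 0.001, 0.0]
contact_force: [-0.2, 0.3, 0.7]
gripper_width: 0.1
grip_force: 0.0
```

```bash
python3 n1.py miss
python3 - <<'E'
from h import *
p,d,K,D,C=grab("side");cv2.imwrite("pics/miss_side.png",np.hstack([cv2.resize(p[180:320,220:420],(400,280),interpolation=3),cv2.resize(cv2.imread("pics/miss.png"),(373,280))]))
E
```

```text
t 2.65 pos [553.9  -8.1 130. ] yaw 12.3 q [0.994 0.107 0.001 0.   ] F [-0.2  0.3  0.7] w 0.1
deck z 115.04845944806145
floor 104 112.3 px [314. 238.] 14596 z 109.1 rect [555.7  -3.4 114.3  74.7   2.3]
head 130 141 px [250.  12.] 482 z 135.7 rect [667.3  47.1   6.7  22.4  22.1]
head 130 141 px [ 28. 247.] 7321 z 131.4 rect [535.7 152.   44.7  82.4  61. ]
head 130 141 px [314. 248.] 4985 z 138.9 rect [568.9  -1.3  53.8  28.1  12. ]
head 130 141 px [168. 239.] 811 z 135.6 rect [564.9  72.   37.3  19.2  57.4]
head 130 141 px [453. 335.] 699 z 135.6 rect [543.  -84.   14.5  31.1  24.5]
head 130 141 px [601. 386.] 1310 z 135.6 rect [ 523.1 -175.5   51.7   12.2   12. ]
stops/lug 141 153 px [245.   4.] 526 z 146.6 rect [666.8  47.8   4.1  21.9  14.9]
stops/lug 141 153 px [145. 255.] 3548 z 145.2 rect [557.1  77.   28.2  28.4  13.8]
stops/lug 141 153 px [467. 354.] 1488 z 145.1 rect [537.4 -87.2  28.7  17.   78.6]
stops/lug 141 153 px [623. 407.] 2769 z 149.4 rect [ 524.8 -180.1   52.7   13.8   25.6]
deck 112.5 118 px [318. 170.] 182611 z 115.0 rect [558.3   9.  251.6 394.5  12.2]
```

View pics/miss_side.png

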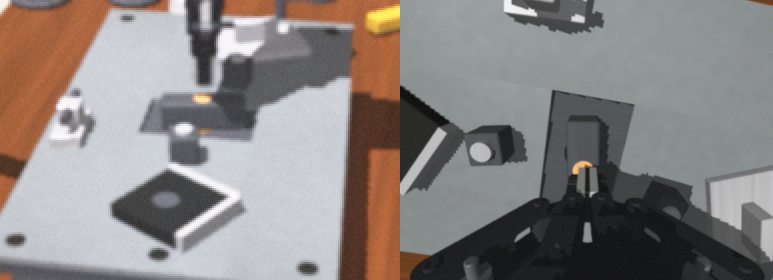

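The side view shows the shut fingertips standing above the head, and the wrist view shows them at about (321,300). The fingers have not touched the head, even though the state says z = 130. I'll measure where the fingertips really are.

Run:
```python
from h import *
f=np.load("miss.npz");X=cloud(f["d"],f["K"],f["D"],f["C"])
for v in range(270,345,8): print(v,[tuple(X[v,u].round(0)) for u in(312,321,330)])
s=readout.get_state();print(s["tool_pos"],s["q"].round(4))
for n in("side","scene"):
    p,d,K,D,C=grab(n);X=cloud(d,K,D,C);Y=X.reshape(-1,3);m=(d.ravel()>0)&(np.hypot(Y[:,0]-554,Y[:,1]+8)<22)&(Y[:,2]>141)
    Q=Y[m];print(n,m.sum(),Q[:,2].min() if m.sum() else"",[ (z,len(q),q.min(0).round(0),q.max(0).round(0)) for z in(142,148,154,160,166,175,185) for q in [Q[abs(Q[:,2]-z)<3]] if len(q)])
    if n=="side":
        T=f["C"]@np.linalg.inv(np.array(eyes.camera_model("wrist")["mount"]));print(np.array(eyes.camera_model("wrist")["mount"]).round(3))
```

```text
270 [(np.float64(565.0), np.float64(-1.0), np.float64(140.0)), (np.float64(565.0), np.float64(-5.0), np.float64(139.0)), (np.float64(567.0), np.float64(-9.0), np.float64(140.0))]
278 [(np.float64(561.0), np.float64(-2.0), np.float64(141.0)), (np.float64(562.0), np.float64(-6.0), np.float64(140.0)), (np.float64(563.0), np.float64(-10.0), np.float64(139.0))]
286 [(np.float64(556.0), np.float64(-3.0), np.float64(139.0)), (np.float64(558.0), np.float64(-7.0), np.float64(140.0)), (np.float64(559.0), np.float64(-11.0), np.float64(140.0))]
294 [(np.float64(564.0), np.float64(-2.0), np.float64(163.0)), (np.float64(565.0), np.float64(-5.0), np.float64(164.0)), (np.float64(566.0), np.float64(-9.0), np.float64(163.0))]
302 [(np.float64(564.0), np.float64(-2.0), np.float64(170.0)), (np.float64(565.0), np.float64(-5.0), np.float64(171.0)), (np.float64(565.0), np.float64(-9.0), np.float64(170.0))]
310 [(np.float64(565.0), np.float64(-2.0), np.float64(178.0)), (np.float64(565.0), np.float64(-5.0), np.float64(176.0)), (np.float64(566.0), np.float64(-9.0), np.float64(177.0))]
318 [(np.float64(564.0),
[... 1139 characters left out ...]
85, 24, array([542.,  -5., 182.]), array([563.,   8., 187.]))]
[[-1.00000e-03 -9.54000e-01 -3.01000e-01  7.75120e+01]
 [ 1.00000e+00 -1.00000e-03 -0.00000e+00 -2.06000e-01]
 [-0.00000e+00 -3.01000e-01  9.54000e-01 -1.65128e+02]
 [ 0.00000e+00  0.00000e+00  0.00000e+00  1.00000e+00]]
scene 365 141.19907934299147 [(142, 1, array([560.,  -3., 141.]), array([560.,  -3., 141.])), (154, 7, array([559., -15., 153.]), array([563.,  -6., 157.])), (160, 22, array([549., -24., 158.]), array([563.,  -1., 163.])), (166, 25, array([548., -25., 163.]), array([564.,  -1., 169.])), (175, 18, array([559., -23., 172.]), array([564.,  -1., 178.])), (185, 9, array([560., -15., 182.]), array([564.,  -0., 187.]))]
```

The tips measure at z ≈ 154 while the TCP reads 130. They are about 25 mm behind the reported TCP instead of 11 mm ahead of it, and the lateral alignment is good. So the true depth offset is about 35 mm, and I'll correct for it: open, nudge y by +3, go about 32 mm lower and check.

Request:
{"api": "servo_tool", "payload": {
  "moves": [
    [[0,0.08,0.2],[0,0,0],-0.4],
    [[0,0,0],[0,0,0],-0.4],
    [[0,0,0],[0,0,0],-0.4],
    [[0,0,-0.4],[0,0,0],-0.4],
    [[0,0,-0.3],[0,0,0],-0.4]
  ]
}}

```text
time_s: 3.35
tool_pos: [553.2, -4.7, 108.2]
eef_rot: [0.994, 0.107, 0.0, 0.0]
contact_force: [-0.5, -0.1, 0.2]
gripper_width: 59.7
grip_force: 0.0
```

Request:
{"api": "servo_tool", "payload": {
  "moves": [
    [[0,0,-0.1],[0,0,0],-0.4],
    [[0,0,-0.1],[0,0,0],-0.4],
    [[0,0,-0.1],[0,0,0],-0.4],
    [[0,0,0],[0,0,0],-0.4],
    [[0,0,0],[0,0,0],-0.4]
  ]
}}

```text
time_s: 3.85
tool_pos: [553.4, -4.8, 97.0]
eef_rot: [0.994, 0.107, 0.0, 0.0]
contact_force: [0.1, 0.7, 0.3]
gripper_width: 59.7
grip_force: 0.0
```

```bash
cat > tip.py <<'E'
from h import *
s=readout.get_state();t=s["tool_pos"];print(s["time_s"],t.round(1),"F",s["contact_force"].round(1),"w",s["gripper_width"])
for n in("side","scene"):
    p,d,K,D,C=grab(n);X=cloud(d,K,D,C);Y=X.reshape(-1,3);a=np.arctan2(s["eef_rot"][1],s["eef_rot"][0])*2
    L=(Y[:,:2]-t[:2])@np.array([[np.cos(a),-np.sin(a)],[np.sin(a),np.cos(a)]])
    m=(d.ravel()>0)&(abs(L[:,0])<14)&(abs(L[:,1])<65)&(Y[:,2]<230)
    for z in range(118,185,6):
        q=L[m&(abs(Y[:,2]-z)<3)]
        if len(q):print(n,z,len(q),"along y:",np.percentile(q[:,1],[0,10,50,90,100]).round(0))
E
python3 tip.py
```

```text
3.85 [553.4  -4.8  97. ] F [0.1 0.7 0.3] w 59.67634223335553
side 118 50 along y: [-64.  14.  52.  61.  64.]
side 124 12 along y: [11. 12. 16. 35. 37.]
side 130 22 along y: [11. 13. 37. 41. 42.]
side 136 42 along y: [-15.  10.  38.  43.  45.]
side 142 46 along y: [-34. -30.  36.  44.  48.]
side 148 35 along y: [-31.  -6.  37.  44.  46.]
side 154 34 along y: [29. 35. 41. 45. 47.]
side 160 20 along y: [34. 37. 42. 43. 45.]
side 166 2 along y: [45. 45. 46. 47. 47.]
side 172 19 along y: [35. 40. 59. 61. 63.]
side 178 59 along y: [36. 38. 60. 63. 65.]
side 184 25 along y: [50. 51. 60. 64. 65.]
scene 118 80 along y: [-65. -62. -43.  51.  65.]
scene 124 28 along y: [-37. -15.  29.  63.  65.]
scene 130 44 along y: [-43. -37.  29.  64.  65.]
scene 136 138 along y: [-45. -40.  -3.  29.  65.]
scene 142 70 along y: [-46. -44.  -3.  39.  65.]
scene 148 33 along y: [-46. -43.  29.  34.  65.]
scene 154 27 along y: [-44. -39.  28.  32.  37.]
scene 160 20 along y: [-34.  28.  30.  35.  35.]
scene 166 15 along y: [-44. -43.  31.  38.  42.]
scene 172 45 along y: [-62. -62. -40.  38.  57.]
scene 178 64 along y: [-64. -63. -59. -36.  57.]
scene 184 37 along y: [-65. -64. -56. -11.  24.]
```

The fingers straddle the head (tips around z 125, ±30 to 45 mm either side). Closing.

Request:
{"api": "servo_tool", "payload": {
  "moves": [
    [[0,0,0],[0,0,0],1],
    [[0,0,0],[0,0,0],1],
    [[0,0,0],[0,0,0],1],
    [[0,0,0],[0,0,0],1],
    [[0,0,0],[0,0,0],1]
  ],
  "grip_force": 80
}}

```text
time_s: 4.45
tool_pos: [553.4, -4.7, 97.3]
eef_rot: [0.994, 0.107, 0.0, 0.0]
contact_force: [-2.5, 0.8, 6.3]
gripper_width: 26.3
grip_force: 80.4
```

Request:
{"api": "servo_tool", "payload": {
  "moves": [
    [[0,0,0.1],[0,0,0],1],
    [[0,0,0.2],[0,0,0],1],
    [[0,0,0.3],[0,0,0],1],
    [[0,0,0.4],[0,0,0],1],
    [[0,0,0.4],[0,0,0],1]
  ]
}}

```text
time_s: 4.95
tool_pos: [553.2, -4.8, 153.9]
eef_rot: [0.994, 0.107, -0.0, -0.0]
contact_force: [0.8, -1.1, -6.2]
gripper_width: 26.2
grip_force: 79.2
```

Request:
{"api": "servo_tool", "payload": {
  "moves": [
    [[0,0,0.5],[0,0,0],1],
    [[0,0,0.6],[0,0,0],1],
    [[0,0,0.6],[0,0,0],1],
    [[0,0,0.6],[0,0,0],1],
    [[0,0,0.5],[0,0,0],1]
  ]
}}

```text
time_s: 5.45
tool_pos: [553.2, -4.8, 266.9]
eef_rot: [0.994, 0.107, 0.001, 0.0]
contact_force: [0.5, 0.8, -7.1]
gripper_width: 26.4
grip_force: 79.2
```

Run:
```python
from h import *
from scipy.optimize import least_squares
print(readout.get_state()["tool_pos"])
p,d,K,D,C=grab("wrist");np.savez("lift.npz",p=p,d=d,K=K,D=D,C=C)
for n in("scene","hover1","lift"):
    f=np.load(n+".npz");X=cloud(f["d"],f["K"],f["D"],f["C"]);Y=X.reshape(-1,3)
    m=(f["d"].ravel()>0)&(abs(Y[:,2]-114)<4)&(Y[:,1]<-345)&(Y[:,1]>-420)&(Y[:,0]>420)&(Y[:,0]<540);Q=Y[m]
    print(n,len(Q),Q.min(0).round(1),Q.max(0).round(1))
    if len(Q)<30:continue
    c=np.array([467,-382.])
    for _ in range(8):
        r=np.hypot(*(Q[:,:2]-c).T);S=Q[(r<30)&(r>14)]
        # annulus 18..26: cost zero within annulus
        c=least_squares(lambda c:(lambda r:np.maximum(r-25.5,0)+np.maximum(18.5-r,0))(np.hypot(*(S[:,:2]-c).T)),c).x
    r=np.hypot(*(S[:,:2]-c).T);print(c.round(1),len(S),np.percentile(r,[1,50,99]).round(1),"z",np.median(S[:,2]).round(1),"post dir",(Q[np.hypot(*(Q[:,:2]-c).T)>32][:,:2].mean(0)-c).round(1))
```

```text
[553.16992891  -4.75390472 266.87682783]
scene 463 [ 440.7 -407.1  110. ] [ 492.2 -356.8  118. ]
[ 466.7 -381.3] 463 [17.6 22.2 26. ] z 114.2 post dir [nan nan]
hover1 1026 [ 443.8 -405.1  110. ] [ 494.  -353.8  117. ]
[ 468.7 -379.5] 1026 [16.8 21.6 25.8] z 114.4 post dir [nan nan]
lift 503 [ 443.3 -389.5  110. ] [ 491.4 -353.   116.8]
[ 468.9 -379.4] 503 [17.7 23.1 26.1] z 114.3 post dir [nan nan]<stdin>:15: RuntimeWarning: Mean of empty slice.
  ret = um.true_divide(
```

Request:
{"api": "servo_tool", "payload": {
  "moves": [
    [[-0.1,-0.5,0],[0,0,0],1],
    [[-0.2,-0.9,0],[0,0,0],1],
    [[-0.22,-0.97,0],[0,0,0],1],
    [[-0.22,-0.97,0],[0,0,0],1],
    [[-0.22,-0.97,0],[0,0,0],1]
  ]
}}

```text
time_s: 6.0
tool_pos: [514.1, -178.4, 264.7]
eef_rot: [0.994, 0.107, -0.0, -0.0]
contact_force: [-0.1, 0.5, -6.6]
gripper_width: 26.5
grip_force: 79.7
```

Request:
{"api": "servo_tool", "payload": {
  "moves": [
    [[-0.22,-0.97,0],[0,0,0],1],
    [[-0.22,-0.97,0],[0,0,0],1],
    [[-0.22,-0.97,0],[0,0,0],1],
    [[-0.22,-0.97,0],[0,0,0],1],
    [[-0.27,-0.8,0],[0,0,0],1]
  ]
}}

```text
time_s: 6.5
tool_pos: [468.2, -366.3, 264.3]
eef_rot: [0.994, 0.106, -0.0, -0.0]
contact_force: [1.1, -0.1, -6.5]
gripper_width: 26.6
grip_force: 79.8
```

Request:
{"api": "servo_tool", "payload": {
  "moves": [
    [[-0.22,-0.37,0],[0,0,0],1],
    [[0,0,0],[0,0,0],1],
    [[0,0,0],[0,0,0],1],
    [[0,0,0],[0,0,0],1],
    [[0,0,0],[0,0,0],1]
  ]
}}

```text
time_s: 7.0
tool_pos: [460.5, -378.1, 265.1]
eef_rot: [0.994, 0.107, 0.0, 0.0]
contact_force: [0.6, 0.1, -7.0]
gripper_width: 26.3
grip_force: 79.9
```

Run:
```python
from h import *
s=readout.get_state();print(s["tool_pos"].round(1),s["gripper_width"],s["contact_force"])
im=[]
for n in("wrist","scene"):
    p,d,K,D,C=grab(n);X=cloud(d,K,D,C);im.append(p)
    B,G,Rr=[p[...,i].astype(int) for i in range(3)];Z=X[...,2]
    w=(d>0)&(np.hypot(X[...,0]-468,X[...,1]+380)<60)
    for z in range(160,275,10):
        q=X[w&(abs(Z-z)<5)];
        if len(q)>5:print(n,z,len(q),q.min(0).round(0)[:2],q.max(0).round(0)[:2])
    np.savez(n+"_a.npz",p=p,d=d,K=K,D=D,C=C)
cv2.imwrite("pics/above.png",np.hstack([cv2.resize(im[0],(400,300)),cv2.resize(im[1][180:480,:400],(400,300))]))
```

```text
[ 460.5 -378.1  265.1] 26.332945636464913 [ 0.58622413  0.13574955 -7.04724049]
scene 180 37 [ 460. -390.] [ 470. -368.]
scene 190 64 [ 460. -390.] [ 471. -368.]
scene 200 66 [ 460. -390.] [ 471. -368.]
scene 210 66 [ 459. -390.] [ 471. -368.]
scene 220 72 [ 454. -390.] [ 471. -368.]
scene 230 52 [ 460. -389.] [ 472. -372.]
scene 240 25 [ 461. -389.] [ 469. -383.]
scene 250 19 [ 461. -389.] [ 468. -385.]
scene 260 11 [ 461. -390.] [ 468. -386.]
```

View pics/above.png

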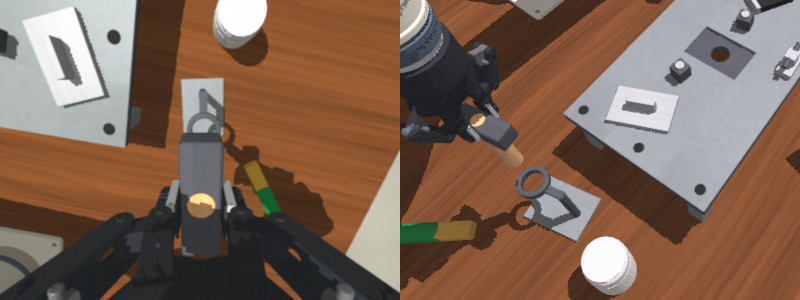

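The right panel shows the hammer held upright with the handle plumb, and the empty ring just ahead of the handle. Both views agree on a correction of about +8 mm in x and −2 mm in y before lowering.

Request:
{"api": "servo_tool", "payload": {
  "moves": [
    [[0.2,-0.045,0],[0,0,0],1],
    [[0,0,-0.4],[0,0,0],1],
    [[0,0,-0.6],[0,0,0],1],
    [[0,0,-0.5],[0,0,0],1],
    [[0,0,0],[0,0,0],1]
  ]
}}

```text
time_s: 7.6
tool_pos: [467.8, -379.9, 202.0]
eef_rot: [0.994, 0.107, -0.001, -0.002]
contact_force: [-0.2, -0.2, -6.7]
gripper_width: 26.4
grip_force: 80.2
```

Request:
{"api": "servo_tool", "payload": {
  "moves": [
    [[0,0,-0.3],[0,0,0],1],
    [[0,0,-0.4],[0,0,0],1],
    [[0,0,-0.4],[0,0,0],1],
    [[0,0,-0.3],[0,0,0],1],
    [[0,0,0],[0,0,0],1]
  ]
}}

```text
time_s: 8.1
tool_pos: [467.8, -380.6, 147.6]
eef_rot: [0.994, 0.107, -0.001, -0.001]
contact_force: [0.1, -0.3, -6.5]
gripper_width: 25.8
grip_force: 80.2
```

Request:
{"api": "servo_tool", "payload": {
  "moves": [
    [[0.02,0.02,-0.3],[0,0,0],1],
    [[0,0,-0.3],[0,0,0],1],
    [[0,0,-0.3],[0,0,0],1],
    [[0,0,-0.1],[0,0,0],1],
    [[0,0,0],[0,0,0],1]
  ]
}}

```text
time_s: 8.6
tool_pos: [468.5, -379.9, 107.9]
eef_rot: [0.994, 0.107, -0.0, -0.001]
contact_force: [-0.2, 0.4, -6.3]
gripper_width: 26.1
grip_force: 80.3
```

Request:
{"api": "servo_tool", "payload": {
  "moves": [
    [[0,0,-0.02],[0,0,0],1],
    [[0,0,-0.02],[0,0,0],1],
    [[0,0,0],[0,0,0],1],
    [[0,0,0],[0,0,0],1],
    [[0,0,0],[0,0,0],1]
  ]
}}

```text
time_s: 9.1
tool_pos: [468.9, -380.2, 107.4]
eef_rot: [0.994, 0.107, 0.0, 0.0]
contact_force: [-0.0, 0.1, -6.4]
gripper_width: 26.4
grip_force: 80.3
```

Request:
{"api": "servo_tool", "payload": {
  "moves": [
    [[0,0,-0.04],[0,0,0],1],
    [[0,0,-0.03],[0,0,0],1],
    [[0,0,-0.03],[0,0,0],1],
    [[0,0,0],[0,0,0],1],
    [[0,0,0],[0,0,0],1]
  ]
}}

```text
time_s: 9.6
tool_pos: [468.8, -380.1, 103.3]
eef_rot: [0.994, 0.107, 0.0, 0.0]
contact_force: [-1.1, 1.6, -3.5]
gripper_width: 26.1
grip_force: 80.7
```

Request:
{"api": "servo_tool", "payload": {
  "moves": [
    [[0,0,-0.02],[0,0,0],1],
    [[0,0,0],[0,0,0],-0.4],
    [[0,0,0],[0,0,0],-0.4],
    [[0,0,0],[0,0,0],-0.4],
    [[0,0,0],[0,0,0],-0.4]
  ]
}}

```text
time_s: 10.1
tool_pos: [469.0, -380.3, 102.5]
eef_rot: [0.994, 0.107, 0.0, 0.0]
contact_force: [1.0, -0.1, -0.8]
gripper_width: 59.7
grip_force: 0.0
```

Request:
{"api": "servo_tool", "payload": {
  "moves": [
    [[0,0,0.2],[0,0,0],-0.4],
    [[0,0,0.6],[0,0,0],-0.4],
    [[0,0,0.8],[0,0,0],-0.4],
    [[0,0,0.8],[0,0,0],-0.4],
    [[0,0,0.6],[0,0,0],-0.4]
  ]
}}

```text
time_s: 10.6
tool_pos: [469.1, -380.3, 225.2]
eef_rot: [0.994, 0.107, 0.001, 0.001]
contact_force: [0.7, 0.1, 0.0]
gripper_width: 59.8
grip_force: 0.0
```

```bash
cat > n2.py <<'E'
from near import *
comps(138,147.5,lab="head/stop");comps(146.5,153,lab="lug");comps(121,128,lab="plate")
E
python3 n2.py rel
```

```text
t 10.6 pos [ 469.1 -380.3  225.2] yaw 12.3 q [0.994 0.107 0.001 0.001] F [0.7 0.1 0. ] w 59.8
head/stop 138 147.5 px [55. 99.] 767 z 143.0 rect [ 526.  -186.7   50.2   10.2   15.6]
head/stop 138 147.5 px [321. 234.] 4055 z 145.0 rect [ 469.5 -380.1   84.4   28.    12.1]
lug 146.5 153 px [40. 98.] 1713 z 149.8 rect [ 524.7 -181.9   50.    14.2   25.5]
plate 121 128 px [71. 96.] 12851 z 124.9 rect [ 524.5 -181.4  110.3   71.8   24.7]
```

The hammer hangs level in the ring: head top at 145.0, centred at (469.5, −380.1). Now for the plate at (524.5, −181), yaw 25°.

Request:
{"api": "servo_tool", "payload": {
  "moves": [
    [[0.231,0.83,0],[0,0,0.35],-0.2],
    [[0.231,0.83,0],[0,0,0.35],-0.2],
    [[0.231,0.83,0],[0,0,0.35],-0.2],
    [[0.231,0.83,0],[0,0,0.35],-0.2],
    [[0.231,0.83,0],[0,0,0.35],-0.2]
  ]
}}

```text
time_s: 11.15
tool_pos: [515.3, -212.9, 222.9]
eef_rot: [0.98, 0.198, 0.0, 0.0]
contact_force: [1.2, -0.9, 0.0]
gripper_width: 51.5
grip_force: 0.0
```

Request:
{"api": "servo_tool", "payload": {
  "moves": [
    [[0.231,0.83,-0.5],[0,0,0.35],-0.2],
    [[0,0,-0.8],[0,0,0],-0.2],
    [[0,0,-0.3],[0,0,0],-0.2],
    [[0,0,0],[0,0,0],-0.2],
    [[0,0,0],[0,0,0],-0.2]
  ]
}}

```text
time_s: 11.65
tool_pos: [524.5, -181.8, 159.3]
eef_rot: [0.977, 0.215, 0.0, 0.0]
contact_force: [-0.5, 0.3, 1.2]
gripper_width: 51.3
grip_force: 0.0
```

```bash
python3 n2.py plate1; python3 n1.py plate1b | grep -E "stops|floor|deck"
```

```text
t 11.65 pos [ 524.5 -181.8  159.3] yaw 24.8 q [0.977 0.215 0.    0.   ] F [-0.5  0.3  1.2] w 51.3
head/stop 138 147.5 px [167. 189.] 2223 z 144.8 rect [531.7 -87.1  28.6  28.4  82. ]
head/stop 138 147.5 px [320. 230.] 108 z 142.8 rect [ 546.7 -171.1    1.7   11.7   20. ]
head/stop 138 147.5 px [582. 406.] 336 z 143.5 rect [ 510.2 -376.5   24.4    8.4   75.7]
lug 146.5 153 px [159. 194.] 837 z 149.5 rect [531.5 -87.   15.9  16.7  19.1]
lug 146.5 153 px [321. 274.] 1851 z 149.9 rect [ 524.1 -181.4   50.8   11.9   25.2]
plate 121 128 px [193. 178.] 269 z 124.4 rect [537.3 -94.6  37.6  19.   37.8]
plate 121 128 px [321. 250.] 16891 z 125.0 rect [ 524.2 -181.4  110.3   70.3   25.1]
plate 121 128 px [558. 384.] 179 z 124.5 rect [ 510.3 -370.6    2.    24.3   12.6]
deck z 115.01794798112294
floor 104 112.3 px [63. 85.] 19179 z 109.0 rect [555.9  -1.3 115.   72.9   2. ]
floor 104 112.3 px [542. 362.] 458 z 106.9 rect [ 513.6 -369.4   20.8   14.5   15.8]
stops/lug 141 153 px [164. 191.] 2880 z 145.2 rect [531.8 -87.   28.6  28.3  81.9]
stops/lug 141 153 px [320. 273.] 1870 z 149.9 rect [ 524.4 -181.1   50.5   11.6   25. ]
stops/lug 141 153 px [583. 408.] 252 z 144.2 rect [ 510.4 -375.9   21.4    7.8   75.8]
deck 112.5 118 px [289. 163.] 129804 z 115.0 rect [ 560.6 -121.6  301.8  284.4    2.2]
```

Request:
{"api": "servo_tool", "payload": {
  "moves": [
    [[0,0.01,-0.5],[0,0,0.02],-0.2],
    [[0,0,-0.4],[0,0,0],-0.2],
    [[0,0,-0.25],[0,0,0],-0.2],
    [[0,0,-0.15],[0,0,0],-0.2],
    [[0,0,0],[0,0,0],-0.2]
  ]
}}

```text
time_s: 12.25
tool_pos: [524.2, -180.8, 106.3]
eef_rot: [0.976, 0.216, -0.0, -0.0]
contact_force: [-0.2, -0.3, 0.9]
gripper_width: 51.2
grip_force: 0.0
```

Request:
{"api": "servo_tool", "payload": {
  "moves": [
    [[0,0,0],[0,0,0],1],
    [[0,0,0],[0,0,0],1],
    [[0,0,0],[0,0,0],1],
    [[0,0,0],[0,0,0],1],
    [[0,0,0],[0,0,0],1]
  ],
  "grip_force": 60
}}

```text
time_s: 12.75
tool_pos: [524.7, -181.0, 107.2]
eef_rot: [0.976, 0.216, 0.001, 0.001]
contact_force: [-0.1, -1.1, 6.1]
gripper_width: 10.7
grip_force: 59.8
```

```bash
python3 n2.py pg; python3 tip.py
```

```text
t 12.75 pos [ 524.7 -181.   107.2] yaw 25.0 q [0.976 0.216 0.001 0.001] F [-0.1 -1.1  6.1] w 10.7
head/stop 138 147.5 px [113. 212.] 4278 z 144.7 rect [531.5 -87.2  28.7  29.   83. ]
head/stop 138 147.5 px [321. 268.] 257 z 142.9 rect [ 546.3 -170.8    2.1   11.9   25.7]
head/stop 138 147.5 px [291. 301.] 318 z 143.1 rect [ 527.9 -165.8    3.9   13.    55.6]
head/stop 138 147.5 px [352. 301.] 308 z 143.2 rect [ 538.4 -188.3   13.     4.    84.1]
lug 146.5 153 px [ 98. 219.] 1658 z 149.4 rect [531.4 -87.   16.   17.1  30.8]
lug 146.5 153 px [320. 323.] 3454 z 150.0 rect [ 524.8 -181.3   49.5   30.3   48.1]
lug 146.5 153 px [361. 314.] 116 z 150.1 rect [ 538.1 -192.2    1.4    6.5   19.7]
plate 121 128 px [152. 195.] 627 z 124.7 rect [537.2 -94.5  37.8  19.2  37.5]
plate 121 128 px [321. 245.] 17863 z 125.0 rect [ 538.4 -174.5   79.1   70.3   25.1]
plate 121 128 px [321. 389.] 620 z 125.1 rect [ 479.1 -202.2   11.8   21.4   24.8]
plate 121 128 px [622. 451.] 269 z 124.1 rect [ 510.9 -372.9    3.1   22.6   13. ]
12.8 [ 524.8 -180.9  107.2] F [-0.2 -1.1  5.6] w 10.928665416433926
side 11
[... 438 characters left out ...]
 3.  17.  21.]
side 178 40 along y: [-32. -18.  17.  38.  40.]
side 184 48 along y: [-37. -27.  34.  38.  42.]
scene 118 118 along y: [-65. -59. -43.  55.  64.]
scene 124 295 along y: [-36. -33. -20.  28.  34.]
scene 130 10 along y: [-35. -23. -12.  -6.  -6.]
scene 136 18 along y: [-19. -16.  -9.  -6.  13.]
scene 142 20 along y: [-20. -19. -12.  -6.  -6.]
scene 148 52 along y: [-20. -16.  -2.   6.  11.]
scene 154 24 along y: [-20. -17. -10.   7.  11.]
scene 160 19 along y: [-19. -16.  -7.   8.   9.]
scene 166 14 along y: [-18. -13.   6.  10.  12.]
scene 172 19 along y: [-21. -19.  -9.  15.  37.]
scene 178 62 along y: [-38. -23. -14.  28.  38.]
scene 184 74 along y: [-41. -32. -21.  10.  38.]
```

The plate is gripped on its lug (width 10.7, tips about z 130) with roughly 6 N of preload onto the deck. I've planned a route in the jig frame: out to +x while squaring up, then along past stop b, back in short of the clamp, and into the pocket.

Request:
{"api": "servo_tool", "payload": {
  "moves": [
    [[0.1,0.01,0],[0,0,-0.2],1],
    [[0.2,0.01,0],[0,0,-0.38],1],
    [[0.25,0.01,0],[0,0,-0.42],1],
    [[0.25,0.01,0],[0,0,-0.42],1],
    [[0.25,0.01,0],[0,0,-0.42],1]
  ],
  "grip_force": 100
}}

```text
time_s: 13.4
tool_pos: [563.8, -178.4, 107.3]
eef_rot: [0.993, 0.12, -0.002, -0.0]
contact_force: [-18.2, 0.1, 15.4]
gripper_width: 9.7
grip_force: 100.5
```

Request:
{"api": "servo_tool", "payload": {
  "moves": [
    [[0.3,0.01,0],[0,0,-0.42],1],
    [[0.3,0.01,0],[0,0,-0.42],1],
    [[0.3,0.01,0],[0,0,-0.42],1],
    [[0.25,0.01,0],[0,0,-0.42],1],
    [[0.15,0.01,0],[0,0,-0.3],1]
  ]
}}

```text
time_s: 13.9
tool_pos: [616.3, -176.5, 107.3]
eef_rot: [1.0, 0.017, -0.002, 0.0]
contact_force: [-16.0, -0.5, 15.2]
gripper_width: 9.8
grip_force: 100.4
```

```bash
cat > n3.py <<'E'
from near import *
comps(146.5,153,lab="lug/clamp");comps(120,129,400,lab="plate");comps(104,112,300,lab="floor");comps(142,146,500,lab="stop");
E
python3 n3.py s1
```

```text
t 13.9 pos [ 616.3 -176.5  107.3] yaw 1.9 q [ 1.     0.017 -0.002  0.   ] F [-16.   -0.5  15.2] w 9.8
lug/clamp 146.5 153 px [320. 322.] 3262 z 150.0 rect [ 616.2 -176.8   50.2   29.3   24.5]
lug/clamp 146.5 153 px [360. 314.] 118 z 150.0 rect [ 624.3 -191.5    6.4    1.7   88.7]
plate 120 129 px [321. 246.] 18061 z 125.0 rect [ 630.8 -175.8   80.4   70.5    1.9]
plate 120 129 px [322. 388.] 562 z 125.1 rect [ 565.7 -178.1   10.6   20.3    1.8]
floor 104 112 px [ 33. 374.] 8393 z 109.0 rect [552.9 -15.4  49.5 121.9  79.9]
floor 104 112 px [625. 444.] 703 z 106.8 rect [ 510.6 -369.7   28.7   15.4   10.6]
```

Request:
{"api": "servo_tool", "payload": {
  "moves": [
    [[-0.01,0.15,0.02],[0,0,0.03],1],
    [[-0.015,0.35,0],[0,0,0],1],
    [[-0.015,0.4,0],[0,0,0],1],
    [[-0.015,0.4,0],[0,0,0],1],
    [[-0.015,0.4,0],[0,0,0],1]
  ]
}}

```text
time_s: 14.45
tool_pos: [615.7, -109.2, 107.4]
eef_rot: [1.0, 0.019, 0.0, 0.001]
contact_force: [1.5, -1.9, -4.1]
gripper_width: 9.5
grip_force: 98.1
```

Request:
{"api": "servo_tool", "payload": {
  "moves": [
    [[-0.015,0.4,0],[0,0,0],1],
    [[-0.015,0.4,0],[0,0,0],1],
    [[-0.015,0.4,0],[0,0,0],1],
    [[-0.015,0.4,0],[0,0,0],1],
    [[-0.015,0.3,0],[0,0,0],1]
  ]
}}

```text
time_s: 14.95
tool_pos: [612.6, -32.8, 107.4]
eef_rot: [1.0, 0.019, 0.0, 0.001]
contact_force: [-1.7, -12.0, 7.2]
gripper_width: 9.7
grip_force: 100.5
```

```bash
python3 n3.py s2
```

```text
t 14.95 pos [612.6 -32.8 107.4] yaw 2.2 q [1.    0.019 0.    0.001] F [ -1.7 -12.    7.2] w 9.7
lug/clamp 146.5 153 px [ 96. 157.] 7149 z 149.7 rect [677.4  49.4  22.2  61.3   5.6]
lug/clamp 146.5 153 px [322. 322.] 3376 z 150.0 rect [613.4 -35.2  50.   34.2  24.9]
lug/clamp 146.5 153 px [ 69. 420.] 391 z 149.2 rect [560.8  80.2   6.5  16.7  34.6]
plate 120 129 px [155. 147.] 4490 z 126.9 rect [677.4  49.3  30.2  61.2   5.2]
plate 120 129 px [322. 246.] 18039 z 125.1 rect [627.4 -32.1  79.7  70.4   2. ]
plate 120 129 px [ 17. 398.] 1313 z 124.2 rect [529.4 131.5  21.7  81.8  76.6]
plate 120 129 px [110. 372.] 840 z 124.6 rect [568.4  75.7  32.   15.5  70.1]
plate 120 129 px [321. 388.] 561 z 125.1 rect [562.2 -34.6  10.   20.4   1.3]
floor 104 112 px [220. 316.] 3204 z 109.1 rect [591.3  20.4  37.6  31.1   2.6]
floor 104 112 px [317. 405.] 552 z 109.1 rect [536.7 -32.5  17.6  14.5  89.1]
stop 142 146 px [ 74. 403.] 1211 z 144.7 rect [565.8  80.   14.2  30.6  23. ]
```

Request:
{"api": "servo_tool", "payload": {
  "moves": [
    [[0,0.06,-0.01],[0,0,0],1],
    [[0,0.03,0],[0,0,0],1],
    [[0,0.02,0],[0,0,0],1],
    [[0,0,0],[0,0,0],1],
    [[0,0,0],[0,0,0],1]
  ]
}}

```text
time_s: 15.5
tool_pos: [612.7, -29.9, 107.3]
eef_rot: [1.0, 0.019, 0.0, 0.001]
contact_force: [-1.6, -6.8, 5.8]
gripper_width: 9.6
grip_force: 100.1
```

Request:
{"api": "servo_tool", "payload": {
  "moves": [
    [[0,0.06,0],[0,0,0],1],
    [[0,0.04,0],[0,0,0],1],
    [[-0.1,0,0],[0,0,0],1],
    [[-0.15,0,0],[0,0,0],1],
    [[-0.15,0,0],[0,0,0],1]
  ]
}}

```text
time_s: 16.0
tool_pos: [598.2, -24.5, 107.3]
eef_rot: [1.0, 0.02, 0.002, -0.0]
contact_force: [6.2, 0.2, 1.6]
gripper_width: 10.1
grip_force: 99.5
```

Request:
{"api": "servo_tool", "payload": {
  "moves": [
    [[0,0.1,0],[0,0,0],1],
    [[0,0.15,0],[0,0,0],1],
    [[0,0.15,0],[0,0,0],1],
    [[0,0.12,0],[0,0,0],1],
    [[0,0,0],[0,0,0],1]
  ]
}}

```text
time_s: 16.5
tool_pos: [597.0, -4.3, 107.3]
eef_rot: [1.0, 0.019, 0.001, 0.001]
contact_force: [1.4, -5.2, 3.4]
gripper_width: 9.9
grip_force: 99.9
```

```bash
python3 n3.py s3
```

```text
t 16.5 pos [597.   -4.3 107.3] yaw 2.2 q [1.    0.019 0.001 0.001] F [ 1.4 -5.2  3.4] w 9.9
lug/clamp 146.5 153 px [173. 113.] 7821 z 149.7 rect [677.4  49.5  22.3  60.9   5.4]
lug/clamp 146.5 153 px [323. 322.] 3273 z 149.9 rect [597.6  -9.   51.1  28.9  11.6]
lug/clamp 146.5 153 px [283. 314.] 117 z 150.0 rect [603.8  11.6   1.4   6.2   1.9]
lug/clamp 146.5 153 px [125. 390.] 144 z 149.0 rect [562.5  80.9   3.2  12.5  30.6]
plate 120 129 px [211. 118.] 4755 z 126.9 rect [677.4  49.4  30.3  60.6   5.2]
plate 120 129 px [322. 246.] 18060 z 125.0 rect [611.8  -3.7  79.6  70.4   2. ]
plate 120 129 px [ 47. 354.] 1936 z 124.5 rect [543.8 149.3  47.6  66.4  60.8]
plate 120 129 px [159. 345.] 687 z 124.6 rect [569.5  77.3  30.5  12.8  78.2]
plate 120 129 px [321. 388.] 561 z 124.9 rect [546.7  -5.9  10.7  20.4   3.2]
floor 104 112 px [247. 303.] 306 z 109.3 rect [584.5  34.4  50.4   1.7   2.2]
floor 104 112 px [322. 405.] 728 z 109.1 rect [520.6  -7.   15.   24.1   2.1]
stop 142 146 px [128. 377.] 1133 z 144.8 rect [566.7  81.5  13.6  31.9  33.7]
```

Request:
{"api": "servo_tool", "payload": {
  "moves": [
    [[-0.1,0.02,0],[0,0,0],1],
    [[-0.25,0.01,0],[0,0,0],1],
    [[-0.25,0,0],[0,0,0],1],
    [[-0.2,0,0],[0,0,0],1],
    [[-0.1,0,0],[0,0,0],1]
  ]
}}

```text
time_s: 17.05
tool_pos: [560.4, -2.1, 106.8]
eef_rot: [1.0, 0.02, 0.0, -0.0]
contact_force: [3.5, 0.5, -1.8]
gripper_width: 10.0
grip_force: 99.1
```

```bash
python3 n3.py s4
python3 - <<'E'
import cv2
cv2.imwrite("pics/s4c.png",cv2.resize(cv2.imread("pics/s4.png")[100:430,140:500],None,fx=1.8,fy=1.8,interpolation=3))
E
```

```text
t 17.05 pos [560.4  -2.1 106.8] yaw 2.2 q [ 1.    0.02  0.   -0.  ] F [ 3.5  0.5 -1.8] w 10.0
lug/clamp 146.5 153 px [160.  11.] 3089 z 149.3 rect [669.9  50.1   8.9  58.6   2.6]
lug/clamp 146.5 153 px [323. 322.] 3255 z 149.5 rect [560.1  -1.6  29.8  50.   69.6]
lug/clamp 146.5 153 px [127. 329.] 1269 z 149.4 rect [556.8  77.2  16.3  17.2  69.6]
lug/clamp 146.5 153 px [283. 314.] 123 z 149.8 rect [567.2  13.8   1.4   6.5   3. ]
lug/clamp 146.5 153 px [518. 386.] 478 z 149.4 rect [535.4 -88.6  17.2   7.3  61.4]
plate 120 129 px [205.  38.] 5662 z 126.8 rect [670.6  48.6  18.5  60.6   7. ]
plate 120 129 px [322. 246.] 18109 z 124.7 rect [575.   -1.4  80.1  70.3   2.3]
plate 120 129 px [ 44. 309.] 2141 z 124.6 rect [533.5 132.4  35.8  89.9  86.2]
plate 120 129 px [169. 288.] 836 z 124.6 rect [564.7  72.   37.6  19.2  57.1]
plate 120 129 px [483. 339.] 781 z 124.6 rect [542.6 -84.1  15.6  33.   22.9]
plate 120 129 px [321. 388.] 519 z 124.1 rect [ 5.103e+02 -4.000e+00  1.000e+01  2.040e+01  5.000e-01]
stop 142 146 px [136. 318.] 2682 z 144.8 rect [557.   77.   28.4  29.3  13.8]
stop 142 146 px [515. 369.] 1384 z 144.8 rect [536.1 -87.   29.1  19.7  79.1]
```

View pics/s4c.png

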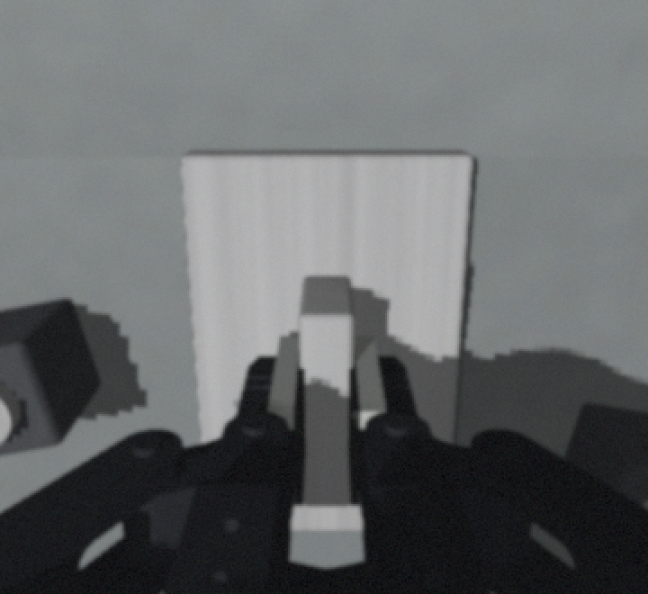

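The picture shows the plate squared over the pocket. There is a dark gap at its −y side around (470,280), and it still needs about −4 mm in x and −1 mm in y.

Request:
{"api": "servo_tool", "payload": {
  "moves": [
    [[-0.05,-0.02,0],[0,0,0],1],
    [[-0.06,-0.01,0],[0,0,0],1],
    [[0,0,0],[0,0,0],1],
    [[0,0,-0.03],[0,0,0],1],
    [[0,0,-0.03],[0,0,0],1]
  ]
}}

```text
time_s: 17.6
tool_pos: [555.5, -3.3, 103.7]
eef_rot: [1.0, 0.02, -0.001, -0.0]
contact_force: [-0.2, -0.6, -8.9]
gripper_width: 9.9
grip_force: 98.3
```

```bash
python3 n3.py s5 | grep -E "pos|322|321|323"
```

```text
t 17.6 pos [555.5  -3.3 103.7] yaw 2.2 q [ 1.     0.02  -0.001 -0.   ] F [-0.2 -0.6 -8.9] w 9.9
lug/clamp 146.5 153 px [118. 323.] 1368 z 149.4 rect [556.8  77.1  16.2  17.4  70. ]
plate 120 129 px [321. 247.] 17504 z 121.3 rect [570.2  -2.6  79.9  69.8   2.3]
plate 120 129 px [321. 388.] 560 z 121.4 rect [505.   -5.2  10.6  20.4   1.9]
floor 104 112 px [322. 180.] 1168 z 109.1 rect [609.9  -1.2   4.7  74.7   2.2]
```

It is dropping in: plate top at 121.3 and level, with no side contact. Lowering the rest.

Request:
{"api": "servo_tool", "payload": {
  "moves": [
    [[0,0,-0.03],[0,0,0],1],
    [[0,0,-0.03],[0,0,0],1],
    [[0,0,-0.02],[0,0,0],1],
    [[0,0,0],[0,0,0],1],
    [[0,0,0],[0,0,0],1]
  ]
}}

```text
time_s: 18.15
tool_pos: [556.0, -3.4, 101.4]
eef_rot: [1.0, 0.02, 0.0, 0.0]
contact_force: [-1.5, 0.5, -4.8]
gripper_width: 10.3
grip_force: 98.6
```

```bash
python3 n3.py s6 | grep -E "pos|322|321|323"
```

```text
t 18.15 pos [556.   -3.4 101.4] yaw 2.2 q [1.   0.02 0.   0.  ] F [-1.5  0.5 -4.8] w 10.3
lug/clamp 146.5 153 px [281. 321.] 149 z 149.9 rect [562.9  12.5   1.9   6.4   4.5]
lug/clamp 146.5 153 px [362. 321.] 145 z 149.9 rect [564.2 -18.1   1.4   6.3   2.2]
stop 142 146 px [321. 324.] 2981 z 144.0 rect [556.   -5.1  51.   22.4  11.5]
```

The lug top is at 144.0 (109 + 35), so the plate is home. Releasing and backing off.

Request:
{"api": "servo_tool", "payload": {
  "moves": [
    [[0,0,-0.02],[0,0,0],1],
    [[0,0,0],[0,0,0],-0.2],
    [[0,0,0],[0,0,0],-0.2],
    [[0,0,0],[0,0,0],-0.2],
    [[0,0,0],[0,0,0],-0.2]
  ]
}}

```text
time_s: 18.7
tool_pos: [556.4, -3.4, 100.6]
eef_rot: [1.0, 0.02, 0.0, 0.0]
contact_force: [-0.8, -0.4, 0.6]
gripper_width: 51.2
grip_force: 0.0
```

Request:
{"api": "servo_tool", "payload": {
  "moves": [
    [[0,0,0.2],[0,0,0],-0.2],
    [[0,0,0.6],[0,0,0],-0.2],
    [[0,0,0.8],[0,0,0],-0.2],
    [[0,0,0.8],[0,0,0],-0.2],
    [[0,0,0.8],[0,0,0],-0.2]
  ]
}}

```text
time_s: 19.2
tool_pos: [556.0, -3.3, 230.3]
eef_rot: [1.0, 0.02, 0.0, 0.0]
contact_force: [-0.1, -0.3, 0.3]
gripper_width: 51.4
grip_force: 0.0
```

Request:
{"api": "servo_tool", "payload": {
  "moves": [
    [[0,0,0.5],[0,0,0],-0.2],
    [[0,0,0],[0,0,0],-0.2],
    [[0,0,0],[0,0,0],-0.2],
    [[0,0,0],[0,0,0],-0.2],
    [[0,0,0],[0,0,0],-0.2]
  ]
}}

```text
time_s: 19.7
tool_pos: [555.7, -3.3, 247.4]
eef_rot: [1.0, 0.02, -0.001, -0.0]
contact_force: [-1.0, 0.1, -0.6]
gripper_width: 51.0
grip_force: 0.0
```

```bash
cat > fin.py <<'E'
from near import *
comps(142,147,300,lab="lug/stops/hammer");comps(117.5,120.5,1000,lab="plate");comps(128,134,1000,lab="magnet")
cv2.imwrite("pics/fin_scene.png",grab("scene")[0])
E
python3 fin.py fin
```

```text
t 19.7 pos [555.7  -3.3 247.4] yaw 2.2 q [ 1.     0.02  -0.001 -0.   ] F [-1.   0.1 -0.6] w 51.0
lug/stops/hammer 142 147 px [322. 228.] 860 z 144.0 rect [555.9  -3.7  49.7  11.4   1.9]
lug/stops/hammer 142 147 px [223. 223.] 840 z 144.8 rect [556.8  77.   28.2  28.6  14. ]
lug/stops/hammer 142 147 px [420. 260.] 753 z 144.8 rect [531.3 -86.9  27.9  28.3  81.6]
plate 117.5 120.5 px [322. 217.] 8464 z 119.0 rect [555.4  -3.4 109.9  69.9   2.3]
magnet 128 134 px [116. 229.] 9591 z 131.2 rect [543.9 170.8  85.1  85.7  60.6]
```

View pics/fin_scene.png

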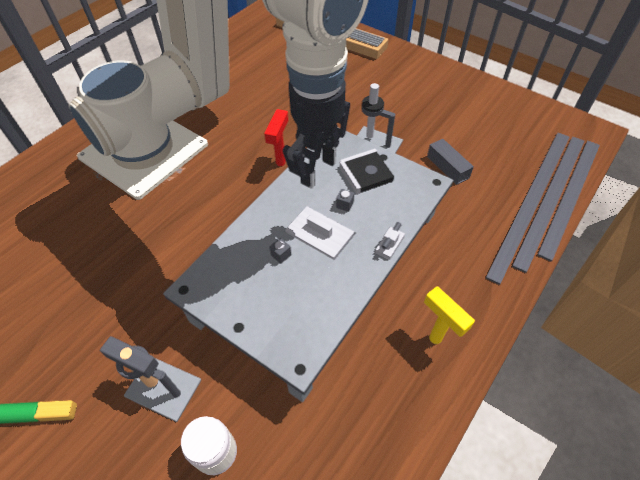

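The final picture shows the plate home at (321,232), top at 119.0, and the hammer hanging in the ring at (134,360). The magnet, chisel, tin and offcut are where they started, so I'm handing in.

```bash
python3 -c "
from station import bot
print(bot.close_job())"
```

```text
the job is handed in; nothing more can be done
None
```

The hammer hangs handle-down in the empty stand's ring, the lock plate is fully home in the pocket and let go, and the bystanders look undisturbed; I handed the job in at about 20 s, and the verdict was not shown.

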